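# Free the ratchet and close the padding press

### The arm

A 6-joint arm with a two-finger parallel gripper is mounted at the origin on the work surface; the furniture and walls round the work are solid. World frame = base frame: x ahead of the robot, y to its left, z up, the work surface at z = 0. Lengths are in mm, angles in rad, forces in N, time in s.
With the tool pointing down it reaches from about 275 to 850 mm from the base axis. Payload 5.2 kg.
Tool frame: the origin (TCP) lies at the very end of the fingers, on their centre line; the grasp point (between the pads) lies 19 mm behind it; z points along the fingers, y is the line along which they close (so a half turn about z gives the same grasp; the last joint's range is limited). The gripper opens to 85 mm and grips with 20 to 120 N. Pads are 22 mm wide; open, the fingers measure 114 mm over their backs; the gripper's body (76 mm by 85 mm) begins 54 mm behind the grasp point. The pads swing forward as they close: fully open they stand 13 mm farther back than shut.
Start: joints at [1.015, 0.259, 1.535, -0, 1.348, -0.203], TCP at [190.018, 516.137, 196.61] pointing down, gripper open.
Joint ranges: [-3.14, 3.14], [-0.91, 2.08], [0.19, 2.58], [-1.22, 4.36], [0.22, 2.71], [-3.12, 3.12]. Speed limits (rad/s): [2.57, 2.57, 3.14, 3.14, 3.14, 3.14].

### API

Orientations are given as a unit quaternion [x, y, z, w].
In Python, from plant import robot, cams, workorder, silhouettes, spot_point gives the robot as it stands. The module is installed in compiled form; this text tells all that it offers.
- The arm moves only by the tool send_rows, never from a script. Its argument "motion" is a list of rows, each a list of 7 numbers: the shift along the tool's x, y, z scaled (see below), then the turn, a rotation vector about the tool's x, y, z scaled (see below), then the opening, from -1 (shut) to 1 (fully open). In form: [[dx, dy, dz, rx, ry, rz, jaw], ...]. A call has exactly 10 rows; each row shifts and turns the commanded pose from where the row before left it, along the tool's axes as they then stand; what a row does not reach is not made up. The controller multiplies each number of a shift by 100 mm and each number of a turn by pi rad. A row lasts 1/10 s, in which the tool goes at most 50 mm and 8.59 degrees, less where a joint would pass 70% of its speed; a pose out of reach is approached as far as the arm can. A call with a number of a shift or a turn outside -1 to 1 is refused whole. A call with a gripper value outside its range is refused whole. The fingers move at their own pace and stop on an object; "force" is the grip in N (left out, the last holds). Time passes only in rows, so rows that do not move let the fingers close, or fill a call up. It gives the time, the measured TCP pose, the force, the opening and the grip force at its end, in the units of the state.
- robot.observe(): the state, without advancing time (a new reading comes with each control period).
- cams.camera(name): name is "side" or "top" or "wrist"; returns the picture (384x512x3 uint8, blue, green, red); there is no depth.
- cams.get_calibration(name): a dict with "mtx" (3x3 intrinsics, pixels), "k1" (the pictures are not rectified: a ray, as slopes to the right and down, at radius r is drawn at 1 + k1 r^2 times it, then the intrinsics apply), "origin" and "rotation" of the camera in the world. Camera axes: x right, y up, looking along -z (the intrinsics and any distortion apply to the point x, -y, -z); pixel columns grow to the right and rows downward; lengths in mm; the calibration is good to about 2 mm. A picture is of the moment at which its call begins: read the wrist's pose just before it. get_calibration takes no time and is no camera call; for the wrist camera it gives the pose at the moment of the call.
- workorder.job_done(): hands the job in; it is judged then, once.
Trained networks look in the newest picture that a camera, given by its name, has taken for a name from the list of things; names that differ only in an ending like _2 or _b are one class to them, and where a whole thing is asked for, a point or a joint stands for the part that bears it (a point fixed in the world has none). Each returns a list of dicts, best first, with "p" (0 to 1); they miss things now and then, are a little off and sometimes report something else, mostly with a low value. They report only what shows in the picture. A call takes as long as a camera call. They do not tell look-alikes from the thing itself.
- silhouettes(target, camera): "region" (384x512 bool, what is visible of it) and "at" ([column, row] in pixels, amid what is visible of it).
- spot_point(target, camera): "at" ([column, row] in pixels: a listed point, or the origin of a listed thing).
The state is a dict: "time": time; "q": joint angles; "qd": joint speeds; "joint_efforts": joint torques, N m; "tool_pos": TCP position; "tool_rot": TCP orientation; "ft_force": force on the tool from outside, world axes, zero at the start; "torque": the same for the moment, N m; "width": opening from 0.0 (shut) to 1.0 (fully open); "grasp_force": force on a finger pad.
Only numpy, scipy, OpenCV 4.12 (cv2) and the standard library are available. Lean on these libraries where they do the work, as an engineer would, in place of code of your own. Each camera call takes 0.05 s, during which the arm holds its last target. There are 200 camera calls.

### The job

A freshly glued order pad lies in the small bench press, whose arm is held up by a ratchet. With the fingertips, press the thumb tab of the pawl fully down, so that the pawl stays clear of the teeth, then push the arm down by its cross handle until the round foot presses firmly on the pad. Leave the arm down on the pad and the pawl free, with the pad still in its place and nothing else on the table disturbed.

Things in the scene. Friction and masses are not known exactly. Their poses are not given: they have to be found in the camera images.
- press: Grey bench press fixed to the table; base plate 12 mm thick, from x -110 to +150 and y -85 to +85 mm in its own frame. Origin on the table top. Own x points from handle end to pawl end, z up. Stands across the table (own x about along world +y, +-0.25 rad). Arm hinge parallel to own y through x 50, z 75 mm, between two 93 mm high cheeks; pawl hinge likewise through x 78, z 33 mm.
- press_arm (a joint): Arm angle, rad, -0.05 to 0.76; about 0 at the start (raised 0.70 rad above level), grows downwards; about 0.70 = level, the foot (44 mm disc, 95 mm from the hinge) on the pad. With the pawl engaged, the toothed wheel at the hinge (radius 38 mm) holds it, with a little spring (below 0.2 rad under 30 N). Freed, it does not fall: the stiff hinge stays where left; about 3 to 7 N at the handle moves it.
- handle (a point): Centre of the cross handle: black round bar 24 mm thick, 100 mm long, parallel to the press's own y, at the arm's end, 190 mm from the arm's hinge axis. About 197 mm above the table at the start, 75 mm with the foot on the pad; on the way its arc takes it 45 mm outwards (own -x).
- press_pawl (a joint): Angle of the pawl in rad, 0 (engaged) to 0.36 (stop, fully pressed). It grows as the tab is pressed down; above about 0.2 the nose is clear of the teeth. It stays where it is left (stiff hinge); about 4 N on the tab moves it.
- pawl_tab (a point): Centre of the top face of the pawl's dark steel thumb tab, 34 mm along own x, 36 mm wide, 5 mm thick, at the pawl end; level and 62 mm above the table when engaged, 67 mm (own x) and 29 mm (height) from the pawl hinge. Fully pressed it has gone down about 25 mm and outwards (own +x) about 6 mm.
- order_pad: Loose order pad, 145 x 105 x 11 mm, lying flat on the press plate with its long side along the press's own y. Origin: centre of its underside. Its centre lies at own x -45 mm of the press; a 12 mm high steel fence stands at own x 15 mm.
- glue_bottle: Bystander: white glue bottle, 47 mm across, 130 mm high, upright beside the press; origin at its foot.
- tape_roll: Bystander: white roll lying flat, 84 mm across, 50 mm high; origin at the centre of its underside.
- date_stamp: Bystander: date stamp, 33 x 46 mm, 87 mm high; origin at the centre of its underside.
- label_stack: Bystander: banded stack of labels, 43 x 60 x 17 mm; origin at the centre of its underside.
- marker: Bystander: marker pen lying flat, 135 mm long, 15 mm thick; origin at the centre of its underside.
There are look-alikes about, which are no part of the job. There is more than one size of the order_pad; the one meant has the size given above.

How it is judged:
By the outcome, as a careful person would: the job done as asked, in the order asked, and still so for the second after the job is handed in, with the robot touching nothing.
It also fails if it takes over 48 s, if anything falls off the work surface, if the arm or the gripper's body presses on something with over 40 N, if the wrist force passes 120 N, or if a joint passes its speed limit or range.

## Working session

There is one attempt and no reset: what is moved stays moved. The work goes in short steps, Python scripts to look and compute and a tool call to move; the robot and the scene stay as the last step left them, time stands still between calls to the robot, and variables do not carry over. Pictures are saved under pics/ and viewed, at most 10 in all, crops included, and the job is handed in when it is done.

Besides the shell and the picture viewer there is one more tool, called after "Request:" in YAML: its name, and indented under it one key for each argument. send_rows: Moves the arm, as the interface text tells. Its arguments: {"type":"object","properties":{"motion":{"type":"array","items":{"type":"array","items":{"type":"number","minimum":-1,"maximum":1}}},"force":{"type":"number"}},"required":["motion"]}

```bash
mkdir -p pics
cat > h.py <<'E'
import numpy as np, cv2
from plant import robot, cams, workorder, silhouettes, spot_point
def ray(c,px):
    k=cams.get_calibration(c); M=np.array(k["mtx"])
    d=np.array([(px[0]-M[0,2])/M[0,0],(px[1]-M[1,2])/M[1,1]]); u=d.copy()
    for _ in range(20): u=d/(1+k["k1"]*(u@u))
    v=np.array(k["rotation"])@np.array([u[0],-u[1],-1]); return np.array(k["origin"],float),v
def atz(c,px,z):
    o,v=ray(c,px); return o+v*(z-o[2])/v[2]
def proj(c,p):
    k=cams.get_calibration(c); M=np.array(k["mtx"])
    q=np.array(k["rotation"]).T@(np.array(p,float)-np.array(k["origin"])); u=np.array([q[0],-q[1]])/-q[2]
    u=u*(1+k["k1"]*(u@u)); return u*[M[0,0],M[1,1]]+[M[0,2],M[1,2]]
def tri(a,b):
    (o,v),(p,w)=a,b; s=np.linalg.lstsq(np.c_[v,-w],p-o,rcond=None)[0]
    A=o+v*s[0];B=p+w*s[1]; return (A+B)/2,np.linalg.norm(A-B)
E
python3 - <<'E'
from h import *
np.set_printoptions(precision=1,suppress=True)
ims=[cams.camera(c) for c in("top","side")]
cv2.imwrite("pics/a.png",np.vstack(ims)[:, :])
cv2.imwrite("pics/a.png",cv2.resize(np.hstack(ims),(800,300)))
cv2.imwrite("pics/t.png",cv2.resize(ims[0],(800,600)));cv2.imwrite("pics/s.png",cv2.resize(ims[1],(800,600)))
for n in("press","handle","pawl_tab","order_pad","glue_bottle","tape_roll","date_stamp","label_stack","marker"):
  for c in("top","side"):
    r=spot_point(n,c); z={"handle":197,"pawl_tab":62,"order_pad":12}.get(n,0)
    print(n,c,[(np.round(x["at"]),round(x["p"],2),atz(c,x["at"],z)[:2]) for x in r[:4]])
for c in("top","side"): print(c,np.array(cams.get_calibration(c)["origin"]))
E
```

```text
Traceback (most recent call last):
  File "h.py", line 9, in atz
    o,v=ray(c,px); return o+v*(z-o[2])/v[2]
        ~~~^^^^^^
  File "h.py", line 7, in ray
    v=np.array(k["rotation"])@np.array([u[0],-u[1],-1]); return np.array(k["origin"],float),v
      ~~~~~~~~~~~~~~~~~~~~~~~^~~~~~~~~~~~~~~~~~~~~~~~~~
ValueError: matmul: Input operand 1 has a mismatch in its core dimension 0, with gufunc signature (n?,k),(k,m?)->(n?,m?) (size 3 is different from 4)
```

View pics/t.png

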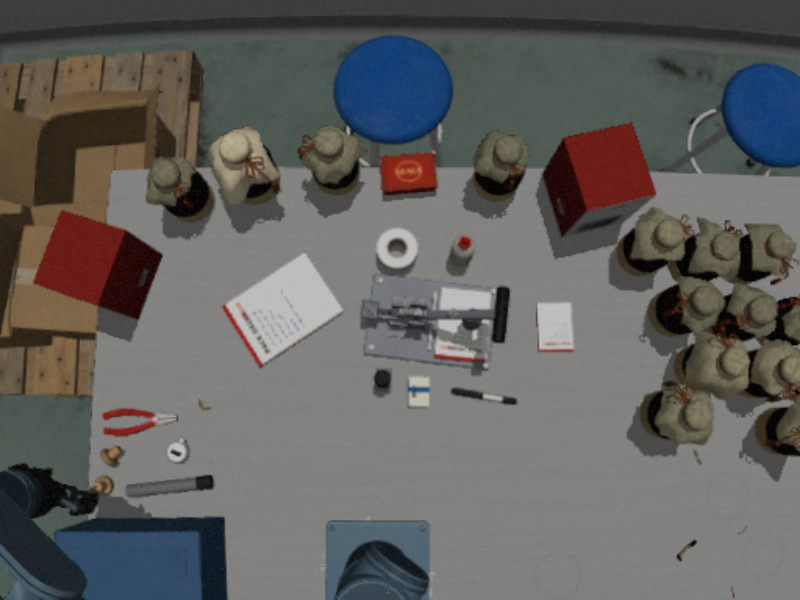

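View pics/s.png

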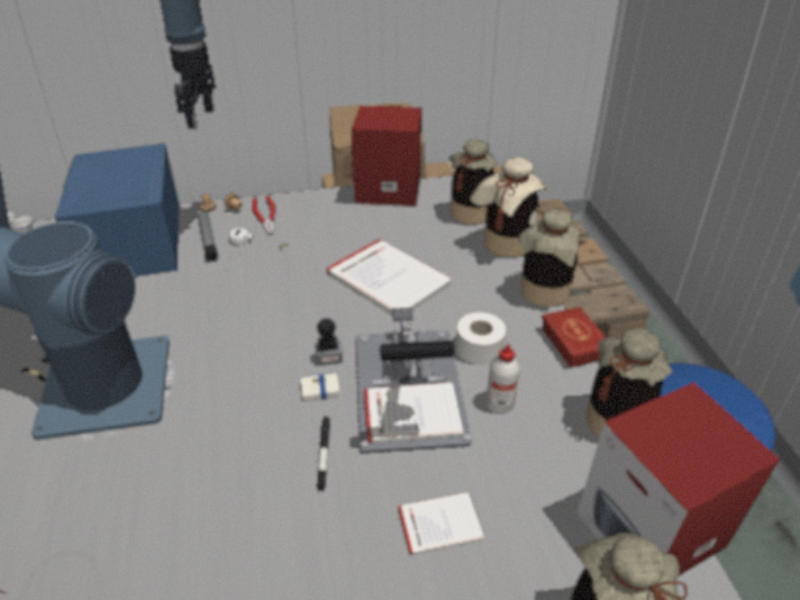

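The top view (800x600) shows the press at about (430,320), with the handle at (502,315) on the right and the pawl tab at (370,312) on the left. There are three order pads: a large one at (283,308), a small one at (555,327) and the one in the press at (463,325). Only the last lies in the press. The tape is at (397,248), glue at (462,248), stamp at (382,380), labels at (418,392) and marker at (483,396).

```bash
sed -i 's/^def ray/from scipy.spatial.transform import Rotation as R\ndef rot(k):\n    r=np.array(k["rotation"]); return R.from_quat(r).as_matrix() if r.size==4 else r\ndef ray/; s/np.array(k\["rotation"\])@/rot(k)@/; s/np.array(k\["rotation"\]).T/rot(k).T/' h.py
python3 - <<'E'
from h import *
np.set_printoptions(precision=1,suppress=True)
ims={c:cams.camera(c) for c in("top","side")}
P={}
for n in("press","handle","pawl_tab","order_pad","glue_bottle","tape_roll","date_stamp","label_stack","marker"):
  for c in("top","side"):
    r=spot_point(n,c); z={"handle":197,"pawl_tab":62,"order_pad":12}.get(n,0)
    P[n,c]=r
    print(n,c,[(np.round(x["at"]),round(x["p"],2),atz(c,x["at"],z)[:2]) for x in r[:3]])
for n in("handle","pawl_tab","press"): print(n,tri(ray("top",P[n,"top"][0]["at"]),ray("side",P[n,"side"][0]["at"])))
t=ims["top"][165:265,225:345]; cv2.imwrite("pics/tc.png",cv2.resize(t,(720,600),interpolation=cv2.INTER_CUBIC))
print(robot.observe()["tool_rot"],robot.observe()["time"],robot.observe()["width"])
E
```

```text
press top [(array([280., 206.]), 0.89, array([ 507.5, -124.1]))]
press side [(array([264., 251.]), 0.79, array([ 513.7, -117.5]))]
handle top [(array([320., 202.]), 0.68, array([ 489.6, -222.1]))]
handle side [(array([267., 227.]), 0.73, array([ 492.7, -230. ]))]
pawl_tab top [(array([236., 195.]), 0.57, array([531.5,  16.5]))]
pawl_tab side [(array([259., 201.]), 0.67, array([526.6,  11.7]))]
order_pad top [(array([296., 213.]), 0.94, array([ 481.4, -173.2])), (array([181., 197.]), 0.73, array([532.9, 197.5])), (array([356., 211.]), 0.71, array([ 488.6, -372.1]))]
order_pad side [(array([283., 337.]), 0.93, array([ 496.8, -379. ])), (array([262., 264.]), 0.69, array([ 496.8, -169.8])), (array([251., 176.]), 0.63, array([540.8, 194.2]))]
glue_bottle top [(array([292., 165.]), 0.82, array([ 643.5, -166.4]))]
glue_bottle side [(array([320., 258.]), 0.61, array([ 648.6, -170.4]))]
tape_roll top [(array([256., 162.]), 0.97, array([654. , -43.7]))]
tape_roll side [(array([308., 222.]), 0.95, array([660.2, -32.3]))]
date_stamp top [(array([243., 244.]), 0.58, array([381. ,  -4.7]))]
date_stamp side [(array([209., 232.]), 0.61, array([380.9, -17.7]))]
label_stack top [(array([268., 250.]), 0.71, array([363.4, -84. ]))]
label_stack side [(array([206., 251.]), 0.94, array([363.7, -86.9]))]
marker top [(array([309., 251.]), 0.59, array([ 359.6, -216.1])), (array([319., 200.]), 0.38, array([ 524.5, -253.1]))]
marker side [(array([209., 289.]), 0.66, array([ 359. , -210.1]))]
handle (array([ 492.4, -223.4,  190.4]), np.float64(3.778055399066137))
pawl_tab (array([529.9,  16.9,  57.8]), np.float64(4.496719058729178))
press (array([ 509.4, -123.9,    6.8]), np.float64(5.633027726363197))
[0.2 1.  0.  0. ] 1.15 1.0013985393177391
```

View pics/tc.png

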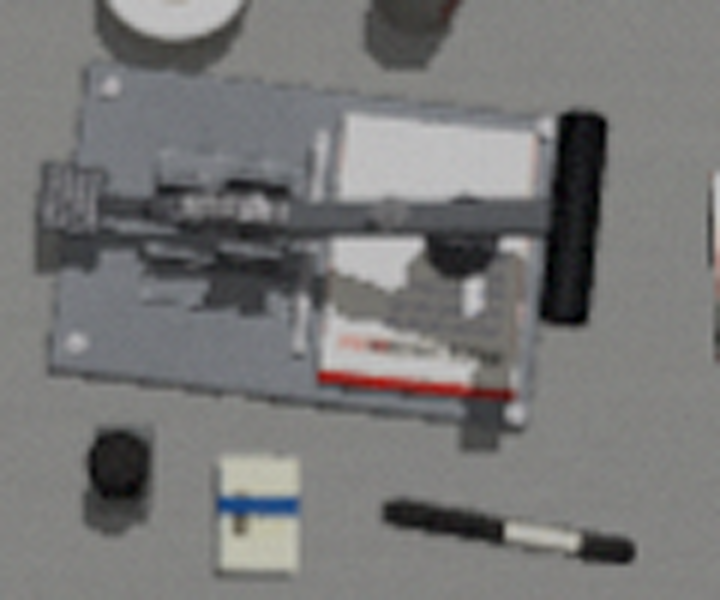

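The crop shows the press with its own x pointing left and slightly up: tab at crop (72,197), handle bar at (574,218), base corners at (90,65), (50,375), (525,428) and (553,115). The pad in the press sits against the fence and matches the 145x105 size. I'll check that and fit the press heading from the corners.

Run:
```python
from h import *
np.set_printoptions(precision=3,suppress=True)
f=lambda p,z:atz("top",[225+p[0]/6-.4,165+p[1]/6-.4],z)[:2]
c=[f(p,12) for p in((90,65),(50,375),(525,428),(553,115))]
w=np.array(c)
X=np.array([150,150,-110,-110]);Y=np.array([-85,85,85,-85])  # own y = z x x
# own y: rotate own x(+y world) by +90 -> world -x ; upper image = world +x = own -y
A=np.c_[X,Y]; mc,wc=A.mean(0),w.mean(0); H=(A-mc).T@(w-wc); th=np.arctan2(H[0,1]-H[1,0],H[0,0]+H[1,1])
Rm=np.array([[np.cos(th),-np.sin(th)],[np.sin(th),np.cos(th)]])
o=wc-Rm@mc; print("th",th,"o",o,"res",w-(A@Rm.T+o))
for n,x in(("tab",145),("handle",-95.3),("pad",-45)): print(n,o+Rm@[x,0])
pd=[f(p,23) for p in((342,113),(320,383),(515,400),(538,135))]
print("pad sides",[np.linalg.norm(pd[i]-pd[i-1]) for i in range(4)],"centre",np.mean(pd,0))
s=robot.observe(); T=R.from_quat(s["tool_rot"]); print(T.as_matrix(),s["tool_pos"])
yd=R.from_rotvec([0,0,th]).as_matrix()
# want tool y along own y (either sign)
for sg in(1,-1):
  tgt=np.c_[np.cross(sg*yd[:,1],[0,0,-1]),sg*yd[:,1],[0,0,-1]]
  print(sg,(T.inv()*R.from_matrix(tgt)).as_rotvec()/np.pi)
  print("shift tool x100mm",tgt.T@(np.r_[o+Rm@[149,0],105]-s["tool_pos"])/100)
```

```text
th 1.4627894781950517 o [ 504.282 -128.433] res [[-0.575 -3.506]
 [-0.407 -2.241]
 [ 0.029  2.831]
 [ 0.953  2.917]]
tab [519.913  15.722]
handle [ 494.009 -223.178]
pad [ 499.432 -173.171]
pad sides [np.float64(106.33925723531509), np.float64(145.86971861023756), np.float64(103.76047108516384), np.float64(143.42832783494222)] centre [ 498.529 -174.293]
[[-0.938  0.346  0.   ]
 [ 0.346  0.938  0.   ]
 [-0.     0.    -1.   ]] [190.025 516.158 196.61 ]
1 [ 0.     0.    -0.578]
shift tool x100mm [ 4.58  -3.819  0.916]
-1 [ 0.    -0.     0.422]
shift tool x100mm [-4.58   3.819  0.916]
```

The pad in the press measures about 145 x 105, so it is the one meant. Next I rotate the tool, shut the gripper and travel.

Request:
send_rows:
  motion:
    - [0,0,0,0,0,0.0469,-1]
    - [0,0,0,0,0,0.0469,-1]
    - [0,0,0,0,0,0.0469,-1]
    - [0,0,0,0,0,0.0469,-1]
    - [0,0,0,0,0,0.0469,-1]
    - [0,0,0,0,0,0.0469,-1]
    - [0,0,0,0,0,0.0469,-1]
    - [0,0,0,0,0,0.0469,-1]
    - [0,0,0,0,0,0.0469,-1]
    - [-0.2,0.15,0,0,0,0,-1]

```text
time: 2.15
tool_pos: [202.0, 496.0, 196.5]
tool_rot: [0.745, 0.667, 0.0, -0.001]
ft_force: [0.6, -0.5, -0.1]
width: 0.001
grasp_force: 0.0
```

Request:
send_rows:
  motion:
    - [-0.3,0.25,0,0,0,0,-1]
    - [-0.3,0.25,0,0,0,0,-1]
    - [-0.3,0.25,0,0,0,0,-1]
    - [-0.3,0.25,0,0,0,0,-1]
    - [-0.3,0.25,0,0,0,0,-1]
    - [-0.3,0.25,0,0,0,0,-1]
    - [-0.3,0.25,0,0,0,0,-1]
    - [-0.3,0.25,0,0,0,0,-1]
    - [-0.3,0.25,0,0,0,0,-1]
    - [-0.3,0.25,0,0,0,0,-1]

```text
time: 3.15
tool_pos: [419.7, 168.0, 196.9]
tool_rot: [0.744, 0.668, 0.0, 0.0]
ft_force: [0.4, 0.0, 0.1]
width: -0.0
grasp_force: 0.0
```

Run:
```python
from h import *
np.set_printoptions(precision=3,suppress=True)
s=robot.observe(); im=cams.camera("wrist"); cv2.imwrite("pics/w1.png",im)
r=spot_point("pawl_tab","wrist"); print(s["time"],s["tool_pos"],s["width"],s["q"])
print([(x["at"],x["p"],atz("wrist",x["at"],62)) for x in r])
t=R.from_quat(s["tool_rot"]).as_matrix(); print(t, t.T@(np.array([520,20,105])-s["tool_pos"])/100)
print(proj("wrist",[520,16,62]),proj("wrist",s["tool_pos"]))
```

```text
3.15 [419.727 167.974 196.872] -0.00010713537187892782 [0.133 0.079 1.754 0.    1.308 0.241]
[([363.3, 298.7], 0.8, array([520.225,  18.401,  62.   ]))]
[[ 0.108  0.994  0.001]
 [ 0.994 -0.108  0.   ]
 [ 0.     0.001 -1.   ]] [-1.363  1.156  0.919]
[363.113 300.67 ] [250.251 222.552]
```

View pics/w1.png

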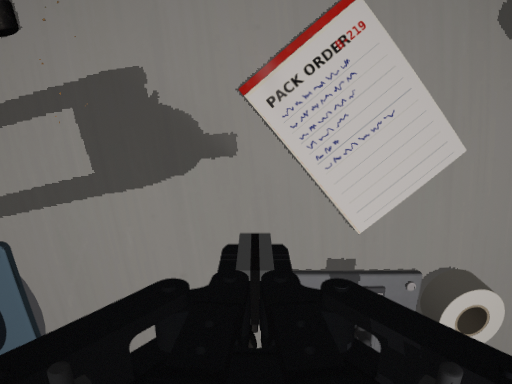

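The wrist view shows the large look-alike pad at the top. The plate edge runs along row 272 and the dark tab tip shows at (328-356, 259-270). I'll work out the tab from its outer edge.

Run:
```python
from h import *
np.set_printoptions(precision=1,suppress=True)
for p in((328,259),(356,259),(342,259)): print(atz("wrist",p,62))
print(proj("wrist",[523,28,62]),proj("wrist",[521.8,33,62]))
```

```text
[485.1  69.6  62. ]
[513.4  66.   62. ]
[499.2  67.8  62. ]
[365.8 290.5] [364.6 286.5]
```

Request:
send_rows:
  motion:
    - [-0.262,0.236,0,0,0,0,-1]
    - [-0.262,0.236,0,0,0,0,-1]
    - [-0.262,0.236,0,0,0,0,-1]
    - [-0.262,0.236,0,0,0,0,-1]
    - [-0.262,0.236,0,0,0,0,-1]
    - [0,0,0.3,0,0,0,-1]
    - [0,0,0.3,0,0,0,-1]
    - [0,0,0.3,0,0,0,-1]
    - [0,0,0.22,0,0,0,-1]
    - [0,0,0,0,0,0,-1]

```text
time: 4.25
tool_pos: [519.2, 27.7, 81.6]
tool_rot: [0.744, 0.668, -0.002, -0.003]
ft_force: [-0.6, 0.3, 0.4]
width: 0.001
grasp_force: 0.0
```

Run:
```python
from h import *
ims=[cams.camera(c) for c in("side","top","wrist")]
a=cv2.resize(ims[0][180:280,215:325],(400,364),interpolation=cv2.INTER_CUBIC);b=cv2.resize(ims[1][165:265,225:335],(400,364),interpolation=cv2.INTER_CUBIC)
cv2.imwrite("pics/b.png",np.hstack([a,b])); print(proj("top",robot.observe()["tool_pos"]),proj("side",robot.observe()["tool_pos"]))
```

```text
[232.21913919 196.52545915] [256.47276144 191.36257136]
```

View pics/b.png

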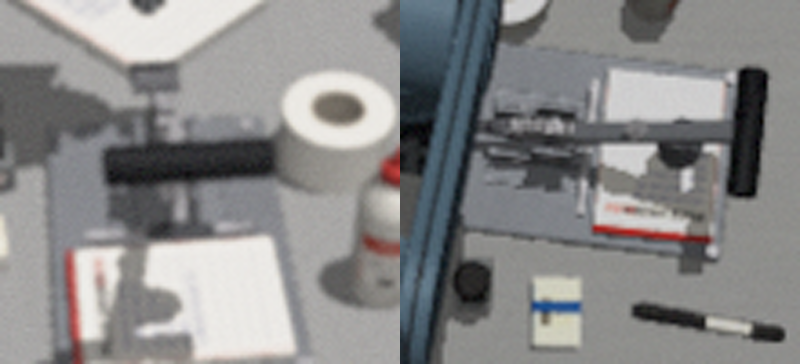

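The side crop shows the tab at (155,77), in line with the gripper column at about 148. I'll descend slowly and watch the force.

Request:
send_rows:
  motion:
    - [-0.028,0.023,0,0,0,0,-1]
    - [0,0,0.04,0,0,0,-1]
    - [0,0,0.04,0,0,0,-1]
    - [0,0,0.04,0,0,0,-1]
    - [0,0,0.04,0,0,0,-1]
    - [0,0,0.03,0,0,0,-1]
    - [0,0,0.03,0,0,0,-1]
    - [0,0,0.03,0,0,0,-1]
    - [0,0,0.03,0,0,0,-1]
    - [0,0,0,0,0,0,-1]

```text
time: 5.4
tool_pos: [523.8, 23.5, 56.1]
tool_rot: [0.744, 0.668, -0.0, -0.0]
ft_force: [0.3, -0.1, -0.1]
width: 0.001
grasp_force: 0.0
```

Run:
```python
from h import *
ims=[cams.camera("side")]
a=cv2.resize(ims[0][100:280,160:360],(667,600),interpolation=cv2.INTER_CUBIC)
cv2.imwrite("pics/c.png",a); p=proj("side",robot.observe()["tool_pos"]); print(p,(p-[160,100])*3.335); s=robot.observe(); print(s["ft_force"])
```

```text
[257.08900727 200.31139261] [323.79183925 334.53849435]
[ 0.47459795 -0.17372566 -0.36717017]
```

View pics/c.png

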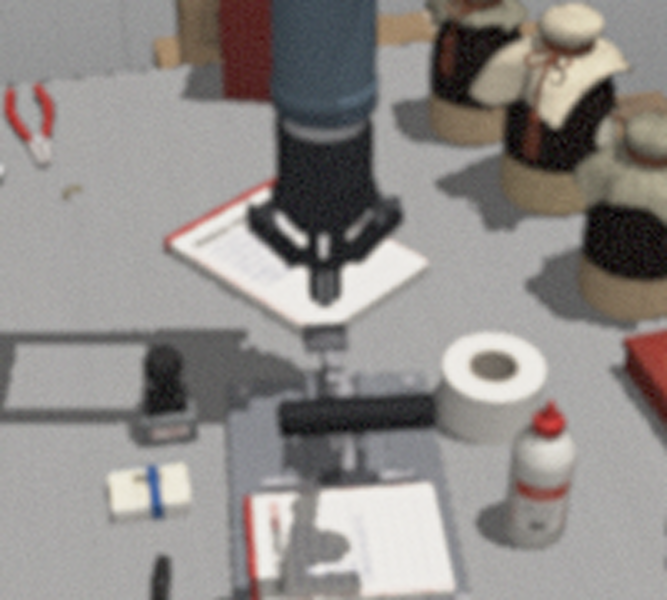

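The fingertips end at crop (325,303) and the tab is at (325,335), so the tips are laterally aligned but still above the tab, and there is no contact force. I'll keep going down.

Request:
send_rows:
  motion:
    - [0,0,0.04,0,0,0,-1]
    - [0,0,0.04,0,0,0,-1]
    - [0,0,0.03,0,0,0,-1]
    - [0,0,0.02,0,0,0,-1]
    - [0,0,0.0,0,0,0,-1]
    - [0,0,0.0,0,0,0,-1]
    - [0,0,0,0,0,0,-1]
    - [0,0,0,0,0,0,-1]
    - [0,0,0,0,0,0,-1]
    - [0,0,0,0,0,0,-1]

```text
time: 6.45
tool_pos: [524.2, 23.4, 43.7]
tool_rot: [0.744, 0.668, 0.0, 0.0]
ft_force: [-0.5, -0.3, 0.3]
width: 0.004
grasp_force: 0.0
```

Run:
```python
from h import *
im=cams.camera("side"); a=cv2.resize(im[150:240,210:310],(667,600),interpolation=cv2.INTER_CUBIC)
cv2.imwrite("pics/d.png",a); p=proj("side",robot.observe()["tool_pos"]); print((p-[210,150])*6.67)
cams.camera("wrist"); 
for c in("side","wrist"): print(c,[(x["at"],x["p"]) for x in spot_point("pawl_tab",c)])
```

```text
[314.66400144 358.78378267]
side [([205.7, 288.4], 0.7), ([255.4, 199.1], 0.58)]
wrist []
```

View pics/d.png

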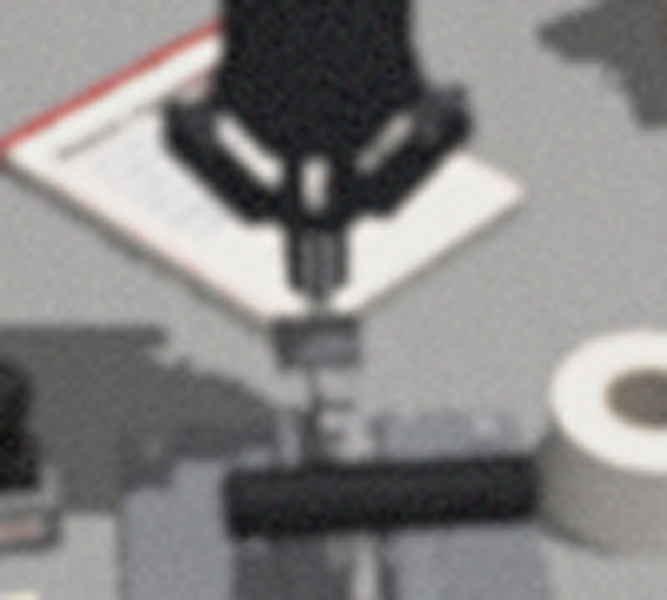

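Run:
```python
from h import *
np.set_printoptions(precision=1,suppress=True)
a=ray("side",[210+318/6.67-.4,150+300/6.67-.4]); b=ray("wrist",[255,234])
print("tip",*tri(a,b)); t=ray("side",[210+318/6.67-.4,150+343/6.67-.4])
print("tab at z62:",t[0]+t[1]*(62-t[0][2])/t[1][2]); print(cams.get_calibration("wrist")["origin"],robot.observe()["tool_pos"])
for dz in(0,10,20,25): print(dz,proj("wrist",robot.observe()["tool_pos"]+np.array([0,0,dz])),proj("side",robot.observe()["tool_pos"]+np.array([0,0,dz])))
```

```text
tip [525.5  29.9  71.5] 0.5468975817556989
tab at z62: [522.5  13.8  62. ]
[531.7  91.3 220.5] [524.2  23.4  43.7]
0 [254.2 225.6] [257.2 203.8]
10 [254.2 232.6] [257.2 201.1]
20 [254.2 240.3] [257.2 198.3]
25 [254.2 244.5] [257.2 196.9]
```

The tips are really about 25 mm above the reported TCP: triangulation puts them at z of about 71. I'll keep descending gently until there is contact.

Request:
send_rows:
  motion:
    - [0,0,0.03,0,0,0,-1]
    - [0,0,0.03,0,0,0,-1]
    - [0,0,0.03,0,0,0,-1]
    - [0,0,0.02,0,0,0,-1]
    - [0,0,0.02,0,0,0,-1]
    - [0,0,0.01,0,0,0,-1]
    - [0,0,0.01,0,0,0,-1]
    - [0,0,0,0,0,0,-1]
    - [0,0,0,0,0,0,-1]
    - [0,0,0,0,0,0,-1]

```text
time: 7.65
tool_pos: [524.2, 23.4, 28.7]
tool_rot: [0.744, 0.668, 0.0, 0.0]
ft_force: [-0.3, -0.5, 0.5]
width: -0.003
grasp_force: 0.0
```

Run:
```python
from h import *
im=cams.camera("side"); a=cv2.resize(im[160:240,220:300],(400,400),interpolation=cv2.INTER_CUBIC)
w=cv2.resize(cams.camera("wrist")[170:330,170:330],(400,400),interpolation=cv2.INTER_CUBIC)
cv2.imwrite("pics/e.png",np.hstack([a,w])); 
p=robot.observe()["tool_pos"]; print((proj("side",p)-[220,160])*5,(proj("wrist",p)-170)*2.5)
```

```text
[185.92328339 239.20631426] [210.37585512 138.87761212]
```

View pics/e.png

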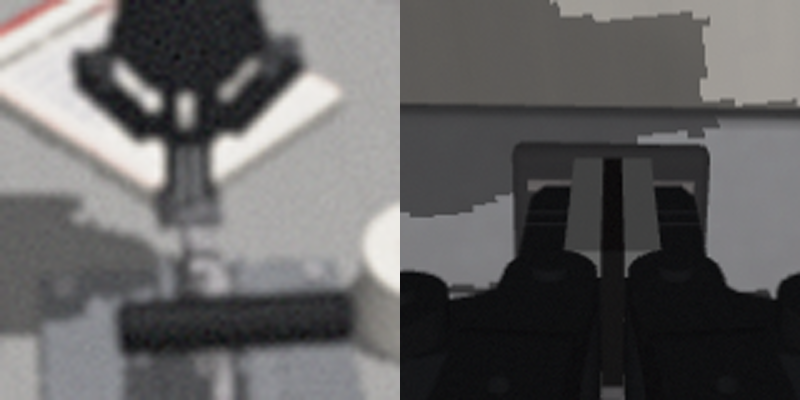

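The wrist crop (right) shows the fingertips centred over the tab, with the tab outline at cols 515-708 and its outer edge at row 143. The side crop shows the tips at or near the tab, so I continue down.

Request:
send_rows:
  motion:
    - [0,0,0.02,0,0,0,-1]
    - [0,0,0.02,0,0,0,-1]
    - [0,0,0.02,0,0,0,-1]
    - [0,0,0.02,0,0,0,-1]
    - [0,0,0.02,0,0,0,-1]
    - [0,0,0.02,0,0,0,-1]
    - [0,0,0,0,0,0,-1]
    - [0,0,0,0,0,0,-1]
    - [0,0,0,0,0,0,-1]
    - [0,0,0,0,0,0,-1]

```text
time: 8.75
tool_pos: [524.5, 23.5, 16.8]
tool_rot: [0.744, 0.668, 0.0, 0.0]
ft_force: [2.1, 4.1, 4.0]
width: -0.001
grasp_force: 2.2
```

Contact: about 4 N upward. I continue to the stop.

Request:
send_rows:
  motion:
    - [0,0,0.02,0,0,0,-1]
    - [0,0,0.02,0,0,0,-1]
    - [0,0,0.02,0,0,0,-1]
    - [0,0,0.02,0,0,0,-1]
    - [0,0,0.02,0,0,0,-1]
    - [0,0,0,0,0,0,-1]
    - [0,0,0,0,0,0,-1]
    - [0,0,0,0,0,0,-1]
    - [0,0,0,0,0,0,-1]
    - [0,0,0,0,0,0,-1]

```text
time: 9.75
tool_pos: [524.1, 23.4, 6.6]
tool_rot: [0.744, 0.668, -0.0, -0.0]
ft_force: [1.0, 4.4, 2.2]
width: -0.002
grasp_force: 1.9
```

Run:
```python
from h import *
im=cams.camera("side"); a=cv2.resize(im[160:240,220:300],(400,400),interpolation=cv2.INTER_CUBIC)
w=cv2.resize(cams.camera("wrist")[170:330,170:330],(400,400),interpolation=cv2.INTER_CUBIC)
cv2.imwrite("pics/f.png",np.hstack([a,w]));
```

```text
(no output)
```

View pics/f.png

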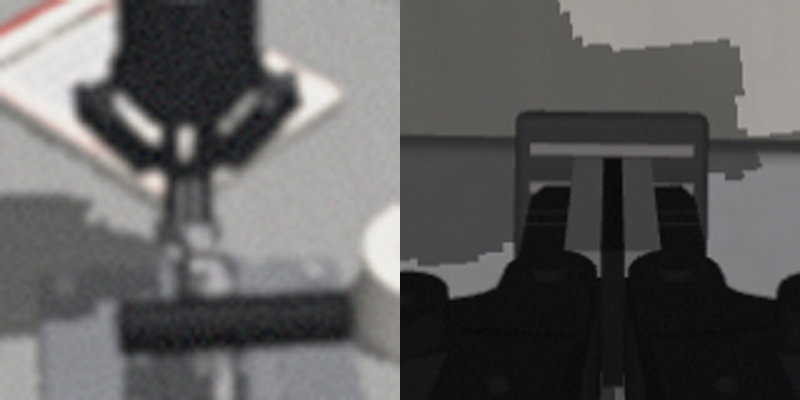

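In the wrist crop the tab has swung outward (outer edge row 143 to 112), so the pawl is turning. I continue to the stop.

Request:
send_rows:
  motion:
    - [0,0,0.015,0,0,0,-1]
    - [0,0,0.015,0,0,0,-1]
    - [0,0,0.015,0,0,0,-1]
    - [0,0,0.01,0,0,0,-1]
    - [0,0,0.01,0,0,0,-1]
    - [0,0,0,0,0,0,-1]
    - [0,0,0,0,0,0,-1]
    - [0,0,0,0,0,0,-1]
    - [0,0,0,0,0,0,-1]
    - [0,0,0,0,0,0,-1]

```text
time: 10.85
tool_pos: [524.8, 23.6, 3.5]
tool_rot: [0.744, 0.668, 0.001, 0.001]
ft_force: [-7.6, 7.6, 32.9]
width: 0.0
grasp_force: 16.3
```

33 N shows the pawl is on its stop. I lift straight up and move toward the handle.

Request:
send_rows:
  motion:
    - [0,0,-0.1,0,0,0,-1]
    - [0,0,-0.35,0,0,0,-1]
    - [0,0,-0.4,0,0,0,-1]
    - [0,0,-0.4,0,0,0,-1]
    - [0,0,-0.4,0,0,0,-1]
    - [0,0,-0.4,0,0,0,-1]
    - [0,0,-0.4,0,0,0,-1]
    - [-0.4,0,0,0,0,0,-1]
    - [-0.4,0,0,0,0,0,-1]
    - [-0.4,0,0,0,0,0,-1]

```text
time: 11.85
tool_pos: [510.3, -97.6, 244.9]
tool_rot: [0.744, 0.668, -0.001, 0.0]
ft_force: [0.5, 0.5, 0.3]
width: -0.001
grasp_force: 0.0
```

Request:
send_rows:
  motion:
    - [-0.4,-0.01,0,0,0,0,-1]
    - [-0.4,-0.01,0,0,0,0,-1]
    - [-0.3,-0.01,0,0,0,0,-1]
    - [-0.18,0,0,0,0,0,-1]
    - [0,0,0,0,0,0,-1]
    - [0,0,0,0,0,0,-1]
    - [0,0,0,0,0,0,-1]
    - [0,0,0,0,0,0,-1]
    - [0,0,0,0,0,0,-1]
    - [0,0,0,0,0,0,-1]

```text
time: 12.85
tool_pos: [494.6, -222.1, 245.3]
tool_rot: [0.744, 0.668, 0.0, 0.0]
ft_force: [-0.2, 0.3, -0.3]
width: 0.003
grasp_force: 0.0
```

Run:
```python
from h import *
np.set_printoptions(precision=1,suppress=True)
T={c:cams.camera(c) for c in("top","side","wrist")}; P={}
for n in("pawl_tab","handle"):
  for c in T:
    r=spot_point(n,c); P[n,c]=r; print(n,c,[(x["at"],round(x["p"],2)) for x in r[:2]])
for n in("pawl_tab","handle"):
  try: print(n,tri(ray("top",P[n,"top"][0]["at"]),ray("side",P[n,"side"][0]["at"])))
  except Exception as e: print(e)
if P["handle","wrist"]: print(atz("wrist",P["handle","wrist"][0]["at"],197))
print("tab expect pressed, top/side:",proj("top",[521.5,22,37]),proj("side",[521.5,22,37]),robot.observe()["tool_pos"])
s=silhouettes("handle","wrist")
cv2.imwrite("pics/g.png",np.hstack([cv2.resize(T["side"][170:290,200:330],(400,370)),cv2.resize(T["wrist"][100:384],(400,370))]))
```

```text
pawl_tab top [([236.1, 195.6], 0.5), ([297.6, 211.6], 0.32)]
pawl_tab side [([257.3, 207.3], 0.55)]
pawl_tab wrist []
handle top [([319.7, 204.8], 0.96)]
handle side [([264.5, 225.6], 0.75)]
handle wrist [([255.9, 199.6], 0.79)]
pawl_tab (array([528.5,  17.8,  36.2]), np.float64(10.37976220482509))
handle (array([ 486.3, -223.3,  194.4]), np.float64(5.590943885889329))
[ 495.6 -222.6  197. ]
tab expect pressed, top/side: [234.6 199.4] [256.3 206.1] [ 494.4 -222.8  245.1]
```

View pics/g.png

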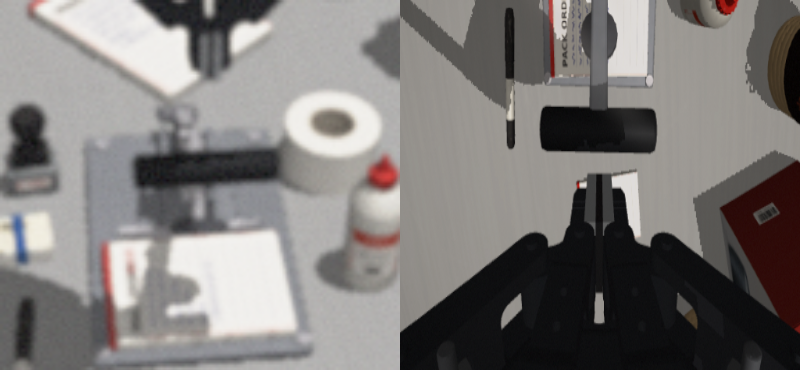

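The tab is now at z of about 36 (37 expected when fully pressed), so the pawl is free. The side crop shows it dropped, and in the wrist view the handle lies under the tool axis at (495,-222). I descend onto the handle.

Request:
send_rows:
  motion:
    - [0,0,0.1,0,0,0,-1]
    - [0,0,0.1,0,0,0,-1]
    - [0,0,0.1,0,0,0,-1]
    - [0,0,0.1,0,0,0,-1]
    - [0,0,0.1,0,0,0,-1]
    - [0,0,0.05,0,0,0,-1]
    - [0,0,0.05,0,0,0,-1]
    - [0,0,0.05,0,0,0,-1]
    - [0,0,0.0,0,0,0,-1]
    - [0,0,0,0,0,0,-1]

```text
time: 14.35
tool_pos: [494.5, -222.9, 180.3]
tool_rot: [0.744, 0.668, 0.0, 0.0]
ft_force: [0.8, 0.3, 0.4]
width: -0.003
grasp_force: 0.0
```

Request:
send_rows:
  motion:
    - [-0.02,0,0.02,0,0,0,-1]
    - [-0.02,0,0.02,0,0,0,-1]
    - [-0.01,0,0.02,0,0,0,-1]
    - [0,0,0.02,0,0,0,-1]
    - [0,0,0.02,0,0,0,-1]
    - [0,0,0.0,0,0,0,-1]
    - [0,0,0,0,0,0,-1]
    - [0,0,0,0,0,0,-1]
    - [0,0,0.0,0,0,0,-1]
    - [0,0,0,0,0,0,-1]

```text
time: 15.35
tool_pos: [494.0, -229.7, 171.4]
tool_rot: [0.744, 0.668, -0.001, 0.002]
ft_force: [-2.6, -4.2, 6.4]
width: -0.003
grasp_force: 3.1
```

Contact at about 6 N. I follow the handle's arc.

Request:
send_rows:
  motion:
    - [-0.05,0,0.06,0,0,0,-1]
    - [-0.04,0,0.06,0,0,0,-1]
    - [-0.04,0,0.06,0,0,0,-1]
    - [-0.04,0,0.065,0,0,0,-1]
    - [-0.035,0,0.065,0,0,0,-1]
    - [-0.03,0,0.07,0,0,0,-1]
    - [0,0,0,0,0,0,-1]
    - [0,0,0,0,0,0,-1]
    - [0,0,0,0,0,0,-1]
    - [0,0,0,0,0,0,-1]

```text
time: 16.35
tool_pos: [491.6, -251.3, 132.5]
tool_rot: [0.744, 0.668, -0.0, 0.0]
ft_force: [0.2, -2.3, 3.4]
width: 0.001
grasp_force: 1.9
```

Run:
```python
from h import *
np.set_printoptions(precision=1,suppress=True)
[cams.camera(c) for c in("side","top","wrist")]
for c in("side","top","wrist"):
  r=spot_point("handle",c); print(c,[(x["at"],round(x["p"],2)) for x in r[:2]])
p=robot.observe()["tool_pos"]
for a in(.7,.5,.45,.4,.35): 
  q=np.array([504.3,-128.4,0])+np.array([.108,.994,0])*(50-190*np.cos(a))+[0,0,75+190*np.sin(a)]; print(a,q,proj("side",q),proj("top",q),proj("wrist",q))
```

```text
side [([267.2, 249.4], 0.77)]
top [([327.4, 203.7], 0.75)]
wrist [([252.5, 239.4], 0.57)]
0.7 [ 494.  -223.1  197.4] [266.8 224.3] [319.9 200.9] [252.1 217. ]
0.5 [ 491.7 -244.4  166.1] [267.7 242. ] [325.6 203.3] [252.7 238.4]
0.45 [ 491.2 -248.8  157.6] [267.9 246.3] [326.5 203.9] [252.8 239.8]
0.4 [ 490.8 -252.7  149. ] [268.  250.4] [327.4 204.5] [252.9 240.1]
0.35 [ 490.4 -256.1  140.2] [268.2 254.5] [328. 205.] [252.9 239.4]
```

The handle follows: angle about 0.41 above level, tip centred on the bar. I continue to just short of the pad.

Request:
send_rows:
  motion:
    - [-0.035,0,0.09,0,0,0,-1]
    - [-0.03,0,0.09,0,0,0,-1]
    - [-0.03,0,0.095,0,0,0,-1]
    - [-0.025,0,0.095,0,0,0,-1]
    - [-0.018,0,0.095,0,0,0,-1]
    - [-0.012,0,0.1,0,0,0,-1]
    - [-0.008,0,0.1,0,0,0,-1]
    - [0,0,0,0,0,0,-1]
    - [0,0,0,0,0,0,-1]
    - [0,0,0,0,0,0,-1]

```text
time: 17.65
tool_pos: [489.2, -265.9, 65.3]
tool_rot: [0.744, 0.668, 0.0, -0.001]
ft_force: [0.5, -0.2, 0.7]
width: -0.001
grasp_force: 0.0
```

Request:
send_rows:
  motion:
    - [0,0,0.03,0,0,0,-1]
    - [0,0,0.03,0,0,0,-1]
    - [0,0,0.02,0,0,0,-1]
    - [0,0,0.02,0,0,0,-1]
    - [0,0,0,0,0,0,-1]
    - [0,0,0,0,0,0,-1]
    - [0,0,0,0,0,0,-1]
    - [0,0,0,0,0,0,-1]
    - [0,0,0,0,0,0,-1]
    - [0,0,0,0,0,0,-1]

```text
time: 18.65
tool_pos: [489.6, -266.7, 55.5]
tool_rot: [0.744, 0.668, 0.0, -0.0]
ft_force: [0.3, -1.6, 0.5]
width: -0.001
grasp_force: 0.5
```

Run:
```python
from h import *
np.set_printoptions(precision=1,suppress=True)
[cams.camera(c) for c in("side","top","wrist")]
for c in("side","top","wrist"):
  r=spot_point("handle",c); print(c,[(x["at"],round(x["p"],2)) for x in r[:2]])
for a in(.3,.2,.1,.05,0,-.05): 
  q=np.array([504.3,-128.4,0])+np.array([.108,.994,0])*(50-190*np.cos(a))+[0,0,75+190*np.sin(a)]; print(a,q,proj("side",q),proj("top",q),proj("wrist",q))
```

```text
side [([267.1, 277.4], 0.86)]
top [([328.1, 208.2], 0.93)]
wrist [([255.1, 241.6], 0.94)]
0.3 [ 490.1 -259.1  131.1] [268.2 258.4] [328.5 205.5] [253.1 286.3]
0.2 [ 489.6 -263.8  112.7] [268.4 265.8] [329.  206.5] [253.3 271.9]
0.1 [ 489.3 -266.6   94. ] [268.4 272.5] [328.8 207.4] [253.4 256.9]
0.05 [ 489.2 -267.3   84.5] [268.3 275.6] [328.4 207.9] [253.5 249.3]
0 [ 489.2 -267.6   75. ] [268.3 278.4] [328.  208.3] [253.5 241.5]
-0.05 [ 489.2 -267.3   65.5] [268.2 281.1] [327.4 208.7] [253.6 233.7]
```

The handle is about level (a of about 0 to 0.02). I press in small steps to get firm contact.

Request:
send_rows:
  motion:
    - [0,0,0.015,0,0,0,-1]
    - [0,0,0.015,0,0,0,-1]
    - [0,0,0.01,0,0,0,-1]
    - [0,0,0.01,0,0,0,-1]
    - [0,0,0,0,0,0,-1]
    - [0,0,0,0,0,0,-1]
    - [0,0,0,0,0,0,-1]
    - [0,0,0,0,0,0,-1]
    - [0,0,0,0,0,0,-1]
    - [0,0,0,0,0,0,-1]

```text
time: 19.95
tool_pos: [489.8, -267.1, 53.0]
tool_rot: [0.744, 0.668, -0.0, 0.001]
ft_force: [-5.3, 2.6, 19.3]
width: 0.0
grasp_force: 9.6
```

Request:
send_rows:
  motion:
    - [0,0,0.01,0,0,0,-1]
    - [0,0,0.005,0,0,0,-1]
    - [0,0,0,0,0,0,-1]
    - [0,0,0,0,0,0,-1]
    - [0,0,0,0,0,0,-1]
    - [0,0,0,0,0,0,-1]
    - [0,0,0,0,0,0,-1]
    - [0,0,0,0,0,0,-1]
    - [0,0,0,0,0,0,-1]
    - [0,0,0,0,0,0,-1]

```text
time: 20.95
tool_pos: [489.9, -267.2, 52.8]
tool_rot: [0.744, 0.668, -0.0, 0.001]
ft_force: [-7.4, 4.6, 29.0]
width: -0.003
grasp_force: 14.3
```

The press is hard against the pad: 29 N with no further travel. I lift clear and check.

Request:
send_rows:
  motion:
    - [0,0,-0.05,0,0,0,-1]
    - [0,0,-0.2,0,0,0,-1]
    - [0,0,-0.3,0,0,0,-1]
    - [0,0,-0.3,0,0,0,-1]
    - [0,0,-0.3,0,0,0,-1]
    - [0,0,-0.3,0,0,0,-1]
    - [0,0,0,0,0,0,-1]
    - [0,0,0,0,0,0,-1]
    - [0,0,0,0,0,0,-1]
    - [0,0,0,0,0,0,-1]

```text
time: 21.95
tool_pos: [488.8, -266.2, 192.4]
tool_rot: [0.744, 0.668, -0.0, -0.002]
ft_force: [-0.1, -0.6, -0.2]
width: -0.001
grasp_force: 0.0
```

Run:
```python
from h import *
np.set_printoptions(precision=1,suppress=True)
T={c:cams.camera(c) for c in("side","top","wrist")}
for n,z in(("handle",75),("pawl_tab",37),("order_pad",12),("glue_bottle",0),("tape_roll",0),("date_stamp",0),("label_stack",0),("marker",0)):
  print(n,[(c,np.round(x["at"]),round(x["p"],2),atz(c,x["at"],z)[:2]) for c in T for x in spot_point(n,c)[:2]])
print(robot.observe()["ft_force"],robot.observe()["time"])
cv2.imwrite("pics/z.png",np.hstack([cv2.resize(T["side"][170:320,180:340],(400,375)),cv2.resize(T["top"][140:270,220:350],(400,375))]))
```

```text
handle [('side', array([265., 279.]), 0.76, array([ 482.2, -266.6])), ('top', array([329., 210.]), 0.84, array([ 483.8, -269.7])), ('wrist', array([257., 178.]), 0.76, array([ 492.2, -267.7])), ('wrist', array([398.,  54.]), 0.75, array([ 619.6, -175.8]))]
pawl_tab [('top', array([236., 197.]), 0.48, array([528.8,  16.7]))]
order_pad [('side', array([262., 268.]), 0.95, array([ 494.8, -180.4])), ('side', array([282., 337.]), 0.92, array([ 493.9, -378.2])), ('top', array([293., 210.]), 0.98, array([ 491.4, -165.9])), ('top', array([355., 212.]), 0.77, array([ 486. , -368.4])), ('wrist', array([268., 246.]), 0.65, array([ 494.3, -363.6]))]
glue_bottle [('side', array([320., 256.]), 0.65, array([ 650.3, -164.4])), ('top', array([292., 164.]), 0.73, array([ 646.8, -163.8])), ('wrist', array([396.,  54.]), 0.78, array([ 648.7, -170.3]))]
tape_roll [('side', array([308., 221.]), 0.73, array([659.9, -30.5])), ('top', array([255., 161.]), 0.63, array([657.4, -41.3]))]
date_stamp [('side', array([211., 230.]), 0.83, array([387.9,  -7.8])), ('top', array([243., 242.]), 0.7, array([390.3,  -4.3]))]
label_stack [('side', array([209., 250.]), 0.6, array([374.1, -83.8])), ('top', array([269., 250.]), 0.62, array([365. , -86.9]))]
marker [('side', array([206., 290.]), 0.79, array([ 352. , -212.4])), ('wrist', array([124., 127.]), 0.77, array([ 353.6, -213.1]))]
[0.5 1.  0.3] 23.3
```

```bash
python3 -c "
from plant import workorder; print(workorder.job_done())"
```

```text
the job is handed in; nothing more can be done
None
```

I pressed the pawl to its stop and left it free, pushed the arm down level until the foot pressed firmly on the pad (29 N at the handle), and handed the job in; the networks' final position estimates showed the pad and everything else still in place.

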